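# Pop the scanner battery and trap it

## Robot

A 7-joint arm with a two-finger parallel gripper is mounted at the origin on the work surface. World frame = base frame: x ahead of the robot, y to its left, z up, the work surface at z = 0. Lengths are in m, angles in degrees, forces in N, time in s.
With the tool pointing down it reaches from about 0.375 to 0.925 m from the base axis. Payload 3.1 kg.
Tool frame: the origin (TCP) lies between the finger pads; the fingertips stand 8 mm ahead of it and the grasp point (between the pads) lies 11 mm behind it (arm.tip_reach is the distance from the TCP to the fingertips, in m); z points along the fingers, y is the line along which they close (so a half turn about z gives the same grasp; the last joint's range is limited). The gripper opens to 85 mm and grips with 20 to 120 N. Pads are 22 mm wide; open, the fingers measure 114 mm over their backs; the gripper's body (76 mm by 85 mm) begins 54 mm behind the grasp point. The pads swing forward as they close: fully open they stand 13 mm farther back than shut.
Start: joints at [68.537, 21.939, 2.515, 91.553, -1.026, 66.532, -2.859], TCP at [0.178, -0.625, 0.201] pointing down, gripper open.
Joint ranges: [-149.38, 149.38], [-23.57, 123.04], [-84.95, 90], [0, 143.3], [-89.99, 269.99], [3.08, 112.72], [-163.45, 163.45]. Speed limits (degrees/s): [159.86, 159.86, 180, 180, 180, 180, 180].

## Interface

Orientations are given as a 3x3 rotation matrix whose columns are the frame's x, y, z axes.
In Python, from bench import monitor, grab_frame, calibration, workorder, arm gives the robot as it stands.
- The arm moves only by the tool jog_arm, never from a script. Its argument "series" is a list of rows, each a list of 7 numbers: the shift along the tool's x, y, z in mm, then the turn, a rotation vector about the tool's x, y, z in units of 8 degrees (1.0 is 8 degrees), then the gripper command: -1 is shut, 1 is fully open, values between are in proportion. In form: [[dx, dy, dz, wx, wy, wz, hand], ...]. A call has 1 to 5 rows; each row shifts and turns the commanded pose from where the row before left it, along the tool's axes as they then stand; what a row does not reach is not made up. A row lasts 1/8 s, in which the tool goes at most 62.5 mm and 10.7 degrees, less where a joint would pass 70% of its speed; a pose out of reach is approached as far as the arm can. A call with a gripper value outside its range is refused whole. The fingers move at their own pace and stop on an object; "grip_force" is the grip in N (left out, the last holds). Time passes only in rows, so rows that do not move let the fingers close. It gives the time, the measured TCP pose, the force, the opening and the grip force at its end, in the units of the state.
- monitor.get_obs(): the state, without advancing time (a new reading comes with each control period).
- grab_frame(name): name is "scene" or "top" or "wrist"; returns (picture, depth): 400x640x3 uint8, blue, green, red; 400x640 float32, m along the optical axis (not along the pixel's ray), 0 where there is no reading.
- calibration(name): a dict with "fx", "fy", "cx", "cy" (pixels), "extrinsics" (4x4, takes a point from camera to world coordinates); the wrist camera has in their place "mount" (4x4, takes a point from camera to tool coordinates, whose origin is the TCP and whose axes are the flange's). Camera axes: x right, y up, looking along -z (the intrinsics and any distortion apply to the point x, -y, -z); pixel columns grow to the right and rows downward; lengths in m; the calibration is good to about 2 mm. A picture is of the moment at which its call begins: read the wrist's pose just before it. calibration takes no time and is no camera call.
- workorder.job_done(): hands the job in; it is judged then, once.
The state is a dict: "time_s": time; "joint_pos": joint angles; "qvel": joint speeds; "effort": joint torques, N m; "tcp_pos": TCP position; "tool_rot": TCP orientation; "force": force on the tool from outside, world axes, zero at the start; "moment": the same for the moment, N m; "width": opening from 0.0 (shut) to 1.0 (fully open); "grasp_force": force on a finger pad.
Only numpy, scipy, OpenCV 4.12 (cv2) and the standard library are available. Lean on these libraries where they do the work, as an engineer would, in place of code of your own. Each camera call takes 0.05 s, during which the arm holds its last target. There are 200 camera calls.

## Task

Press the charger's ejector key right down with one fingertip, with the other finger standing in the battery's way, so that it stops the battery that the spring slides out before half of it has left the bay. Do not pinch, lift or tip the battery, and leave the other things on the desk where they are. Finish while still holding both: one finger keeping the key down, the other holding back the battery, which is at rest and a good finger's breadth (at least 15 mm) out.

Things in the scene. Friction and masses are not known exactly. Their poses are not given: they have to be found in the camera images.
- dock: White charger bay fixed to the desk, x -97 to +145 mm, 55 mm high at the back. Origin on the desk, z up. The battery slides out to -x along y = 0; the key lies on the +y side. Track floor 15 mm high, ends at x = -45. Cheeks (outer faces y = +/-33) 49 mm high from x = -20 to +95, 28 mm from -45 to -20; bare desk beyond. Ahead of x = -20 nothing of it is higher than the key.
- battery_mid (a point): Centre of the black battery pack, 100 (bay x) x 50 x 36 mm high, 150 g, loose on the track. Latched: x = 30, y = 0, z = 33 mm in the bay's frame, front face at x = -20, top at z = 51. Let go, a damped spring (5 N, falling to 3 N) slides it to the bay's -x at 20 to 60 mm/s; held back by nothing, it drops off the end after about 75 mm. Distance out = 30 mm minus its x.
- key_top (a point): Centre of the top of the grey ribbed ejector key, a flat pad 60 (bay x) x 40 mm (bay y), 42 mm above the desk when up, moving down with it. In the bay's frame at x = -60, y = +62 mm: beside the track, 40 mm ahead of the latched battery's face, so a finger straight across from it (62 mm away, on the centre line) stands in the battery's way.
- eject_key (a joint): Travel of the key: 0 up, 0.010 m fully down. It goes straight down against 3 to 10 N and lets the battery go at about 0.007 m. It does not spring back: it stays where it is left. Fully down its top is 32 mm above the desk, 19 mm lower than the battery's top, so two fingertips at one height can do both parts.
- gel: Bystander: upright gel bottle, 54 mm wide, 150 mm tall; origin at its underside.
- cup: Bystander: steel cup, 72 mm wide, 85 mm tall; origin at its underside.
- probe: Bystander: white hand probe lying on the desk, about 140 mm long, 46 mm wide, 22 mm high; origin underneath.
- pen: Bystander: blue pen, 140 mm long, 10 mm thick, lying along its x; origin underneath at its middle.
- case: Bystander: soft-looking grey carrying case, 150 x 200 x 50 mm high; origin underneath.
- jar: Bystander: glass jar with a steel cap, 64 mm wide, 70 mm tall; origin at its underside.
Things that resemble listed ones, but are neither listed nor needed, are in the scene too. Of the things that look like the part that bears battery_mid, the largest one is meant.

How it is judged (in metres and radians):
On the way, in this order (a step that is already met when the one before it is completed fails the run):
1. the ejector key is pressed down so that the battery is let go (value of joint eject_key above 0.006 m), for 0.02 s.
2. the battery has popped at least 15 mm out and one finger holds it back, with the other on the key, before half of it (50 mm) is out (x of battery_mid in the frame of dock between -0.02 and 0.015 m and contact force between the fingers and eject_key above 0.3 N and contact force between the fingers and battery above 0.5 N), for 0.3 s.
At the end, for the whole second after the job is handed in: The key is down (over 8 mm) with a finger still on it (over 0.3 N), the battery is 15 to 50 mm out of its latched place, level (7 degrees) and resting on its track (5 mm in height), at rest (10 mm/s), and a finger bears on it with more than 0.5 N, holding it against the spring (all of step 2 and value of joint eject_key above 0.008 m and linear speed of battery below 0.01 m/s and angle between battery_mid's own z axis and vertical below 0.12 rad and z of battery_mid in the frame of dock between 0.028 and 0.039 m); the arm keeps its last pose, push and grip.
It fails at once if the battery slides out by more than half its length (x of battery_mid in the frame of dock below -0.022 m).
It fails at once if the battery is lifted off its track or tipped (z of battery_mid in the frame of dock above 0.041 m or angle between battery_mid's own z axis and vertical above 0.2 rad).
It fails at once if the battery is squeezed or jammed with more than 18 N (contact force between the fingers and battery above 18 N).
It fails at once if a bystander is shifted by more than 20 mm (distance of any of gel, cup, probe, pen, jar, case from where it was at the start of the episode above 0.02 m).
It also fails if it takes over 35 s, if anything falls off the work surface, if the arm or the gripper's body presses on something with over 40 N, if the wrist force passes 120 N, or if a joint passes its speed limit or range.

## Working session

There is one attempt and no reset: what is moved stays moved. The work goes in short steps, Python scripts to look and compute and a tool call to move; the robot and the scene stay as the last step left them, time stands still between calls to the robot, and variables do not carry over. Pictures are saved under pics/ and viewed, at most 10 in all, crops included, and the job is handed in when it is done.

Besides the shell and the picture viewer there is one more tool, called after "Call:" by a JSON object that holds its "method" and its "body", one argument or row to a line. jog_arm: Moves the arm, as the interface text tells. Its arguments: {"type":"object","properties":{"series":{"type":"array"},"grip_force":{"type":"number"}},"required":["series"]}

```bash
mkdir -p pics; cat > h.py <<'E'
import numpy as np, cv2
from bench import monitor, grab_frame, calibration, workorder, arm
def world(name,u,v,d,c=None,T=None):
    c=c or calibration(name)
    p=np.array([(u-c['cx'])/c['fx']*d, -(v-c['cy'])/c['fy']*d, -d, 1.])
    T=c['extrinsics'] if T is None else T
    return (np.array(T)@p)[:3]
def plane(name,u,v,z):
    T=np.array(calibration(name)['extrinsics']); a=T[:3,3]; b=world(name,u,v,1.)
    return a+(b-a)*(z-a[2])/(b[2]-a[2])
E
python3 - <<'E'
from h import *
for n in('scene','top'):
    i,d=grab_frame(n); cv2.imwrite(f'pics/{n}.png',i); np.savez(f'{n}.npz',i=i,d=d)
    c=calibration(n); print({k:(np.round(v,3).tolist() if k!='x' else v) for k,v in c.items()})
o=monitor.get_obs(); print(o); print([a for a in dir(arm) if a[0]!='_'])
E
```

```text
{'fx': 486.524, 'fy': 486.524, 'cx': 328.123, 'cy': 201.8, 'extrinsics': [[0.42, -0.65, 0.633, 1.44], [0.907, 0.304, -0.29, -0.368], [-0.004, 0.696, 0.718, 1.037], [0.0, 0.0, 0.0, 1.0]]}
{'fx': 400.176, 'fy': 400.176, 'cx': 320.148, 'cy': 196.55, 'extrinsics': [[-0.0, 0.988, -0.157, 0.444], [-1.0, 0.003, 0.02, 0.019], [0.02, 0.157, 0.987, 1.033], [0.0, 0.0, 0.0, 1.0]]}
{'time_s': 0.1, 'joint_pos': array([68.53892178, 21.98839505,  2.51150521, 91.64155103, -1.02317469,
       66.53243691, -2.85847376]), 'qvel': array([-0.03822576, -0.19916276,  0.07815905, -0.26097813, -0.06006043,
        0.0069362 ,  0.04561481]), 'effort': array([ 2.75828941e-03, -4.34730434e+01,  1.02934889e+00, -2.50454217e+01,
        1.08598793e-02,  5.44401904e-03,  1.07458038e-05]), 'tcp_pos': array([ 0.17733361, -0.62435689,  0.19938826]), 'tool_rot': array([[ 9.61914193e-01,  2.73350331e-01, -8.26038276e-04],
       [ 2.73351528e-01, -9.61911462e-01,  2.29821023e-03],
       [-1.66359160e-04, -2.43647986e-03, -9.99997018e-01]]), 'force': array([-0.46026434,  0.27750778, -0.27091555]), 'moment': array([-0.00477164,  0.03892564, -0.0034748 ]), 'grasp_force': 0.0, 'width': 1.002152891600202}
['MotionError', 'tip_reach']
```

View pics/top.png

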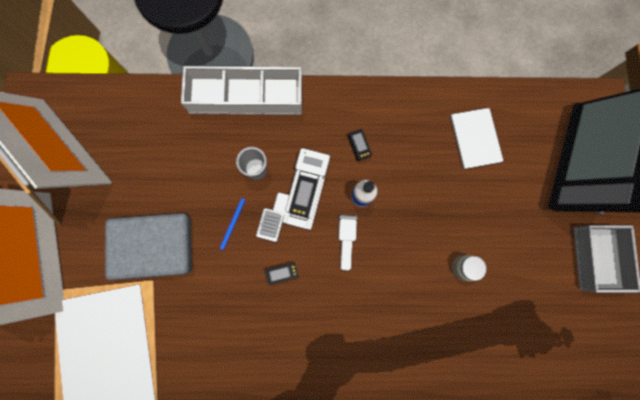

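View pics/scene.png

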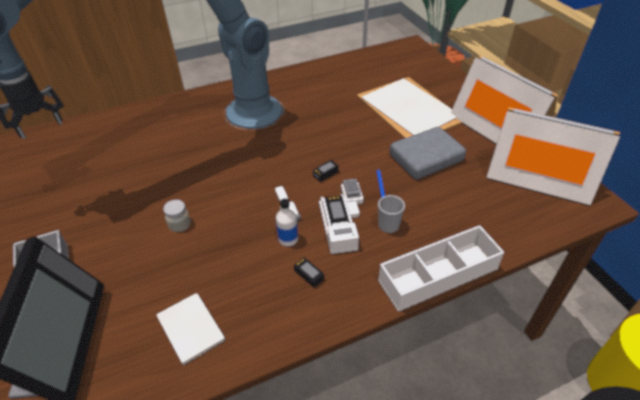

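The top view shows the dock in the middle. Candidates for the battery are the pack in the bay at (304,197), a loose pack at (360,145) and a loose pack at (282,272). I choose the one in the bay, which is also the largest. The ribbed key is at (270,223), and the pen (232,223), probe (347,242), gel (364,193) and cup (252,163) are nearby.

```bash
cat > m.py <<'E'
from h import *
f=np.load('top.npz'); i=f['i']; d=f['d']
x0,y0,x1,y1=225,125,385,290
cv2.imwrite('pics/crop.png',cv2.resize(i[y0:y1,x0:x1],None,fx=4.5,fy=3.6 if 0 else 3.6,interpolation=cv2.INTER_CUBIC))
hsv=cv2.cvtColor(i,cv2.COLOR_BGR2HSV)
# height map
vv,uu=np.mgrid[0:400,0:640]; c=calibration('top'); T=np.array(c['extrinsics'])
P=np.stack([(uu-c['cx'])/c['fx']*d,-(vv-c['cy'])/c['fy']*d,-d],-1)@T[:3,:3].T+T[:3,3]
np.save('P.npy',P)
S=hsv[...,1]; V=hsv[...,2]
reg=np.zeros(d.shape,np.uint8); reg[145:245,250:332]=1
white=((S<60)&(V>60)&(reg>0)).astype(np.uint8)
dark=((V<70)&(S<110)&(P[...,2]>.035)&(reg>0)).astype(np.uint8)
for n,m in(('white',white),('dark',dark)):
    cs,_=cv2.findContours(m,cv2.RETR_EXTERNAL,cv2.CHAIN_APPROX_NONE)
    for k in sorted(cs,key=cv2.contourArea)[-3:]:
        print(n,cv2.contourArea(k),cv2.minAreaRect(k))
for u,v in((270,223),(304,197),(313,160),(300,222),(290,205),(282,210),(279,212)): print(u,v,P[v,u].round(3),i[v,u])
E
python3 m.py
```

```text
white 434.0 ((258.0, 163.0), (32.0, 16.0), 90.0)
white 3185.5 ((293.4056396484375, 195.83018493652344), (52.33436965942383, 98.89958953857422), 15.945395469665527)
dark 639.5 ((303.0653991699219, 195.92691040039062), (18.155099868774414, 38.23972702026367), 15.255120277404785)
270 223 [0.535 0.123 0.045] [145 142 142]
304 197 [0.599 0.039 0.051] [162 160 164]
313 160 [0.692 0.017 0.056] [156 154 155]
300 222 [0.54  0.05  0.017] [239 240 239]
290 205 [0.58  0.074 0.046] [141 141 141]
282 210 [0.571 0.096 0.016] [239 239 238]
279 212 [0.565 0.103 0.019] [227 229 228]
```

View pics/crop.png

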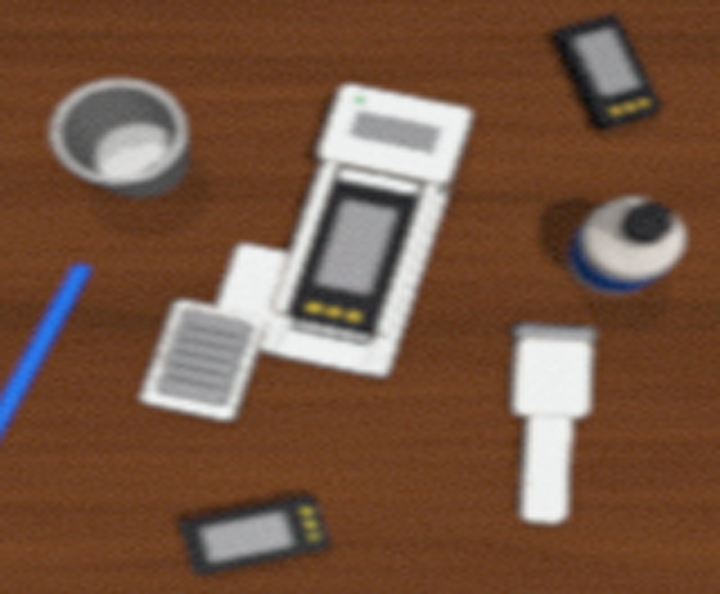

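The crop shows the bay pack (black, grey label, yellow contacts) centred at about image (303,196), with the ribbed key pad centred at about (270,224). The choice holds. Next I solve the dock frame.

```bash
cat >> m.py <<'E'
print('----')
reg=np.zeros(d.shape,np.uint8); reg[200:250,250:292]=1
key=(S<60)&(V>110)&(reg>0)&(P[...,2]>.036)&(P[...,2]<.052)
# keep only blob nearest pad
key=cv2.morphologyEx(key.astype(np.uint8),cv2.MORPH_OPEN,np.ones((3,3)))
n,l,s,ce=cv2.connectedComponentsWithStats(key); j=l[224,270]; print('key',s[j],ce[j])
k=cv2.findContours((l==j).astype(np.uint8),0,1)[0][0]; kr=cv2.minAreaRect(k)
dk=cv2.findContours(dark,0,1)[0]; dk=max(dk,key=cv2.contourArea); br=cv2.minAreaRect(dk)
K=plane('top',*kr[0],.042); B=plane('top',*br[0],.051)
def ax(r,z):
    q=np.array([plane('top',*p,z)[:2] for p in cv2.boxPoints(r)]); e=[q[1]-q[0],q[2]-q[1]]; e.sort(key=np.linalg.norm)
    a=e[1]*np.sign(e[1][0]); return np.degrees(np.arctan2(a[1],a[0])),np.linalg.norm(e[0]),np.linalg.norm(e[1])
print('key',K,ax(kr,.042)); print('bat',B,ax(br,.051))
w=(B-K)[:2]; print('len',np.linalg.norm(w),'yaw',np.degrees(np.arctan2(w[1],w[0])-np.arctan2(-62,90)))
pts=P[(l==j)]; print('key z',np.median(pts[:,2]),pts.mean(0))
# yaw by dock top block (z~.055)
for nm,pt in(('cup',(252,163)),('pen',(232,223)),('gel',(364,193)),('probe',(347,242))): print(nm,P[pt[1],pt[0]].round(3))
E
python3 m.py | sed '1,/----/d'
```

```text
key [260 211  21  26 392] [270.125      223.81887755]
key [0.53283159 0.1224173  0.042     ] (np.float64(-14.65937764245475), np.float64(0.0407812098660637), np.float64(0.06005079026871921))
bat [0.6016859  0.04147421 0.051     ] (np.float64(-14.493828372709876), np.float64(0.045517551610957045), np.float64(0.0961405907287418))
len 0.10626712438278207 yaw -15.051296570582226
key z 0.04215292236599438 [0.5329611  0.12271706 0.04214922]
cup [0.696 0.177 0.006]
pen [0.538 0.223 0.011]
gel [ 0.598 -0.102  0.116]
probe [ 0.489 -0.069  0.021]
```

Call:
{"method": "jog_arm", "body": {
  "series": [
    [0,0,-5,0,0,0.95,0.18],
    [0,0,-5,0,0,0.95,0.18],
    [0,0,-5,0,0,0.95,0.18],
    [0,0,-5,0,0,0.95,0.18],
    [11,-55,0,0,0,0,0.18]
  ]
}}

```text
time_s: 0.72
tcp_pos: [0.1982, -0.5777, 0.2203]
tool_rot: [[0.966, -0.26, -0.003], [-0.26, -0.966, -0.002], [-0.002, 0.003, -1.0]]
force: [0.8, -0.2, 0.5]
width: 0.59
grasp_force: 0.0
```

Call:
{"method": "jog_arm", "body": {
  "series": [
    [11,-55,0,0,0,0,0.18],
    [11,-55,0,0,0,0,0.18],
    [11,-55,0,0,0,0,0.18],
    [11,-55,0,0,0,0,0.18],
    [11,-55,0,0,0,0,0.18]
  ]
}}

```text
time_s: 1.35
tcp_pos: [0.3247, -0.3204, 0.2203]
tool_rot: [[0.968, -0.251, -0.0], [-0.251, -0.968, 0.0], [-0.0, -0.0, -1.0]]
force: [1.0, 0.4, 0.1]
width: 0.594
grasp_force: 0.0
```

Call:
{"method": "jog_arm", "body": {
  "series": [
    [11,-55,0,0,0,0,0.18],
    [11,-55,0,0,0,0,0.18],
    [11,-55,0,0,0,0,0.18],
    [11,-55,0,0,0,0,0.18],
    [11,-55,0,0,0,0,0.18]
  ]
}}

```text
time_s: 1.98
tcp_pos: [0.4468, -0.0684, 0.2205]
tool_rot: [[0.968, -0.251, -0.0], [-0.251, -0.968, -0.0], [-0.0, 0.0, -1.0]]
force: [0.5, 0.6, 1.6]
width: 0.59
grasp_force: 0.0
```

Call:
{"method": "jog_arm", "body": {
  "series": [
    [9,-44,0,0,0,0,0.18],
    [9,-44,15,0,0,0,0.18],
    [9,-44,20,0,0,0,0.18],
    [9,-44,20,0,0,0,0.18],
    [0,0,0,0,0,0,0.18]
  ]
}}

```text
time_s: 2.6
tcp_pos: [0.5242, 0.096, 0.1635]
tool_rot: [[0.97, -0.244, -0.004], [-0.244, -0.97, 0.003], [-0.005, -0.002, -1.0]]
force: [-0.7, -0.6, -0.1]
width: 0.59
grasp_force: 0.0
```

```bash
python3 - <<'E'
from h import *
o=monitor.get_obs(); i,d=grab_frame('wrist'); np.savez('w.npz',i=i,d=d,p=o['tcp_pos'],R=o['tool_rot']); cv2.imwrite('pics/w1.png',i)
print(o['tcp_pos'],o['tool_rot'].round(3).tolist(),o['joint_pos'].round(1)); c=calibration('wrist'); print(c)
E
```

```text
[0.52424284 0.09598758 0.16353224] [[0.97, -0.244, -0.004], [-0.244, -0.97, 0.003], [-0.005, -0.002, -1.0]] [  13.9   14.5  -32.2  108.3    8.6   59.8 -126. ]
{'fx': 360.41536809634744, 'fy': 360.41536809634744, 'cx': 320.50872729544363, 'cy': 203.02047587005808, 'mount': array([[-1.40578668e-03,  9.48027970e-01,  3.18183895e-01,
         8.21030514e-02],
       [ 9.99998790e-01,  1.12093474e-03,  1.07833079e-03,
         4.72726478e-04],
       [ 6.65624365e-04,  3.18185026e-01, -9.48028399e-01,
        -1.74095854e-01],
       [ 0.00000000e+00,  0.00000000e+00,  0.00000000e+00,
         1.00000000e+00]])}
```

View pics/w1.png

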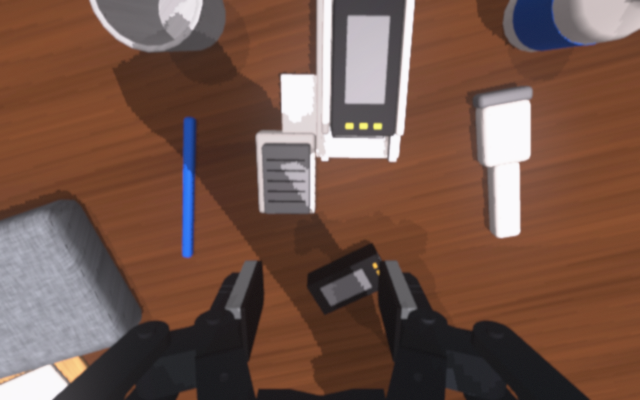

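The wrist view shows the key pad's outline at columns 257–315 and rows 132–213. The bay battery's front top edge is at row ~135, columns 331–404. The finger pads are at about columns 245 and 395, row 275, and the loose pack at (345,280) is under the fingers.

```bash
python3 - <<'E'
from h import *
f=np.load('w.npz'); c=calibration('wrist'); p=f['p'];R=f['R']; d=f['d']
Tt=np.eye(4);Tt[:3,:3]=R;Tt[:3,3]=p; T=Tt@c['mount']
def ray(u,v,z):
    a=T[:3,3]; b=world('wrist',u,v,1.,c,T); return a+(b-a)*(z-a[2])/(b[2]-a[2])
th=np.radians(-14.7); ex=np.array([np.cos(th),np.sin(th)]); ey=np.array([-ex[1],ex[0]])
K=np.mean([ray(u,v,.042) for u,v in((258,133),(315,133),(257,213),(315,213))],0)
L=ray(332,135,.051); Rr=ray(402,135,.051); back=ray(367,-0,.051)
print('K',K,'bat front L,R',L,Rr,'w',np.linalg.norm(L-Rr))
w=(Rr-L)[:2]; print('yaw from front edge',np.degrees(np.arctan2(w[0],-w[1]))*-1)
F=(L+Rr)/2
print('origin from key',K[:2]+60*ex/1e3-62*ey/1e3,'from front',F[:2]+.020*ex)
for u,v in((288,160),(367,60),(380,260),(250,290),(395,290)):
    print(u,v,world('wrist',u,v,d[v,u],c,T).round(3), (c['mount']@np.append(world('wrist',u,v,d[v,u],c,np.eye(4)),1))[:3].round(4))
# loose pack
q=ray(345,280,.02); print('loose',q, 'in dock',(q[:2]-F[:2]-.02*ex)@ex,(q[:2]-F[:2]-.02*ex)@ey)
E
```

```text
K [0.53877775 0.122165   0.042     ] bat front L,R [0.56274191 0.07693488 0.051     ] [0.54923166 0.0234658  0.051     ] w 0.05514951756212137
yaw from front edge 14.180354562664617
origin from key [0.58108083 0.04696893] from front [0.57533214 0.04512518]
288 160 [0.551 0.117 0.044] [ 0.0212 -0.0266  0.1192]
367 60 [0.61  0.039 0.053] [0.0974 0.0344 0.1101]
380 260 [0.428 0.06  0.019] [-0.084   0.0586  0.1444]
250 290 [0.541 0.118 0.224] [ 0.0106 -0.0253 -0.0602]
395 290 [0.529 0.067 0.225] [ 0.0111  0.0271 -0.0611]
loose [0.41473494 0.09847456 0.02      ] in dock -0.1688783193735991 0.010850321827210827
```

Call:
{"method": "jog_arm", "body": {
  "series": [
    [4,4,20,0,0,0,0.18],
    [0,0,25,0,0,0,0.18],
    [0,0,25,0,0,0,0.18],
    [0,0,25,0,0,0,0.18],
    [0,0,7,0,0,0,0.18]
  ]
}}

```text
time_s: 3.28
tcp_pos: [0.5265, 0.0834, 0.0613]
tool_rot: [[0.967, -0.254, -0.004], [-0.254, -0.967, -0.002], [-0.004, 0.003, -1.0]]
force: [1.0, -0.6, -0.1]
width: 0.59
grasp_force: 0.0
```

Call:
{"method": "jog_arm", "body": {
  "series": [
    [0,0,0,0,0,0,0.18],
    [0,0,0,0,0,0,0.18]
  ]
}}

```text
time_s: 3.52
tcp_pos: [0.5296, 0.0861, 0.0647]
tool_rot: [[0.968, -0.252, 0.002], [-0.252, -0.968, 0.0], [0.002, -0.001, -1.0]]
force: [-0.9, 0.2, 0.1]
width: 0.59
grasp_force: 0.0
```

```bash
python3 - <<'E'
from h import *
i,d=grab_frame('wrist'); j,_=grab_frame('scene')
o=np.hstack([i[:,130:510],cv2.resize(j[140:280,250:450],None,fx=2.1,fy=400/140,interpolation=cv2.INTER_CUBIC)]); cv2.imwrite('pics/w2.png',o); print(o.shape)
E
```

```text
(400, 800, 3)
```

View pics/w2.png

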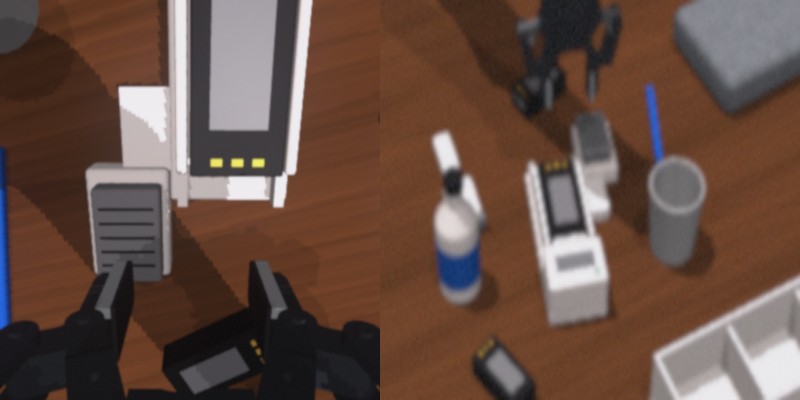

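The wrist half of the picture shows the key pad at columns 87–170 and rows 165–280, with the fingertips at about (118,263) and (265,263). The scene half shows both fingers on the robot side of the bay. I'll check the tip positions from depth, in tool axes.

```bash
cat > w.py <<'E'
from h import *
o=monitor.get_obs(); i,d=grab_frame('wrist'); c=calibration('wrist'); M=c['mount']; z0=o['tcp_pos'][2]
print(o['tcp_pos'],o['force'])
t=lambda u,v,dd:(M@np.append(world('wrist',u,v,dd,c,np.eye(4)),1))[:3]
def tp(u,v,z): # ray at world z (tool down)
    a=M[:3,3]; b=t(u,v,1.); return a+(b-a)*((z0-z)-a[2])/(b[2]-a[2])
for u,v in((245,266),(250,270),(255,266),(240,290),(391,266),(395,270),(400,275)): print('tip',u,v,d[v,u].round(3),t(u,v,d[v,u]).round(4)*1000)
K=[tp(u,v,.042)*1000 for u,v in((217,168),(300,166),(300,274))]; print('key',np.round(K,1))
print('bat front',(tp(321,174,.051)*1000).round(1),(tp(409,176,.051)*1000).round(1))
E
python3 w.py
```

```text
[0.52961365 0.0864732  0.0648432 ] [ 1.42341436  0.25974977 -0.80882831]
tip 245 266 0.147 [ 11.1 -30.5 -43. ]
tip 250 270 0.144 [ 11.1 -27.8 -46.4]
tip 255 266 0.146 [ 11.6 -26.2 -43.9]
tip 240 290 0.13 [ 11.1 -28.7 -60.9]
tip 391 266 0.146 [ 11.5  28.8 -43.9]
tip 395 270 0.143 [ 11.6  29.8 -47.4]
tip 400 275 0.14 [ 10.9  31.2 -50.1]
key [[ 36.7 -57.5  22.8]
 [ 37.8 -11.1  22.8]
 [-30.2 -12.5  22.8]]
bat front [35.4  0.5 13.8] [34.3 47.8 13.8]
```

```bash
python3 - <<'E'
from h import *
i,d=grab_frame('scene'); o=monitor.get_obs(); p=o['tcp_pos'];R=o['tool_rot']
c=calibration('scene');T=np.array(c['extrinsics'])
vv,uu=np.mgrid[0:400,0:640]
P=np.stack([(uu-c['cx'])/c['fx']*d,-(vv-c['cy'])/c['fy']*d,-d],-1)@T[:3,:3].T+T[:3,3]
Q=(P-p)@R*1000
m=(d>0)&(abs(Q[...,0])<25)&(abs(Q[...,1])<60)&(Q[...,2]<13)
for s in(-1,1):
    k=m&(Q[...,1]*s>0)
    q=Q[k]; j=np.argsort(-q[:,2])[:6]; print(q[j].round(0).tolist(), np.argwhere(k)[j].tolist())
cv2.imwrite('pics/s3.png',cv2.resize(i[125:215,290:390],None,fx=6,fy=6,interpolation=cv2.INTER_CUBIC))
iw,dw=grab_frame('wrist'); print(dw[225:300:5,250].round(3),dw[225:300:5,395].round(3))
E
```

```text
[[-6.0, -25.0, -37.0], [9.0, -28.0, -39.0], [9.0, -25.0, -40.0], [-6.0, -25.0, -42.0], [8.0, -25.0, -43.0], [5.0, -26.0, -43.0]] [[171, 348], [174, 350], [174, 349], [170, 348], [173, 349], [172, 349]]
[[4.0, 32.0, -37.0], [11.0, 27.0, -39.0], [8.0, 27.0, -40.0], [12.0, 30.0, -40.0], [4.0, 32.0, -41.0], [10.0, 30.0, -42.0]] [[176, 329], [177, 331], [176, 331], [177, 330], [175, 329], [176, 330]]
[0.209 0.212 0.213 0.213 0.214 0.216 0.216 0.219 0.147 0.144 0.14  0.136
 0.133 0.129 0.129] [0.255 0.258 0.257 0.26  0.26  0.261 0.264 0.263 0.148 0.144 0.139 0.137
 0.132 0.13  0.126]
```

View pics/s3.png

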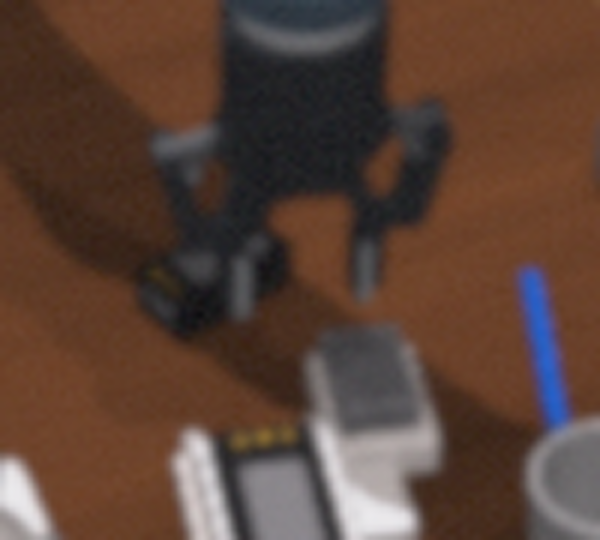

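```bash
python3 - <<'E'
from h import *
print(arm.tip_reach)
i,d=grab_frame('scene'); o=monitor.get_obs(); p=o['tcp_pos'];R=o['tool_rot']; print(p,o['joint_pos'].round(2).tolist())
for u,v in((340,155),(340,152),(330,152),(350,152),(357,160),(351,168),(320,163),(351,172)): print(u,v,((world('scene',u,v,d[v,u])-p)@R*1000).round(0))
E
```

```text
0.008
[0.52896581 0.08654179 0.06422983] [11.88, 22.36, -29.68, 112.32, 14.5, 48.88, -130.1]
340 155 [   9.    2. -114.]
340 152 [  14.    3. -129.]
330 152 [   9.   29. -128.]
350 152 [  11.  -25. -122.]
357 160 [ 10. -46. -89.]
351 168 [ 10. -30. -62.]
320 163 [ 12.  58. -97.]
351 172 [ 11. -30. -49.]
```

Both cameras agree that the fingertips really stand about 38 mm behind the reported TCP, at z ≈ 0.102, and not 8 mm ahead of it. The body sits back by about the same amount. I'll go by the cameras and by contact force.

Call:
{"method": "jog_arm", "body": {
  "series": [
    [-4,-4,12,0,0,0,0.18],
    [0,0,14,0,0,0,0.18],
    [0,0,12,0,0,0,0.18],
    [0,0,7,0,0,0,0.18],
    [0,0,0,0,0,0,0.18]
  ]
}}

```text
time_s: 4.45
tcp_pos: [0.5249, 0.0911, 0.0177]
tool_rot: [[0.968, -0.251, -0.002], [-0.251, -0.968, -0.0], [-0.002, 0.001, -1.0]]
force: [-0.1, 0.2, 0.6]
width: 0.588
grasp_force: 0.0
```

```bash
python3 - <<'E'
from h import *
i,d=grab_frame('wrist'); j,ds=grab_frame('scene'); o=monitor.get_obs(); p=o['tcp_pos'];R=o['tool_rot']; print(p,o['force'])
c=calibration('scene');T=np.array(c['extrinsics'])
vv,uu=np.mgrid[0:400,0:640]
P=np.stack([(uu-c['cx'])/c['fx']*ds,-(vv-c['cy'])/c['fy']*ds,-ds],-1)@T[:3,:3].T+T[:3,3]
Q=(P-p)@R*1000
dark=j.max(2)<110
m=(ds>0)&(abs(Q[...,0])<16)&(abs(Q[...,1])<42)&(abs(Q[...,1])>22)&(Q[...,2]<-20)&dark
for s in(-1,1):
    q=P[m&(Q[...,1]*s>0)]; print('lowest tip z',np.sort(q[:,2])[:5].round(3))
o=np.hstack([i[:,130:510],cv2.resize(j[140:240,285:385],(420,400),interpolation=cv2.INTER_CUBIC)]); cv2.imwrite('pics/w4.png',o)
E
```

```text
[0.52595477 0.09140431 0.01876831] [-0.14019154  0.84035286  0.15001871]
lowest tip z [0.039 0.04  0.04  0.041 0.041]
lowest tip z [0.056 0.058 0.059 0.06  0.062]
```

View pics/w4.png

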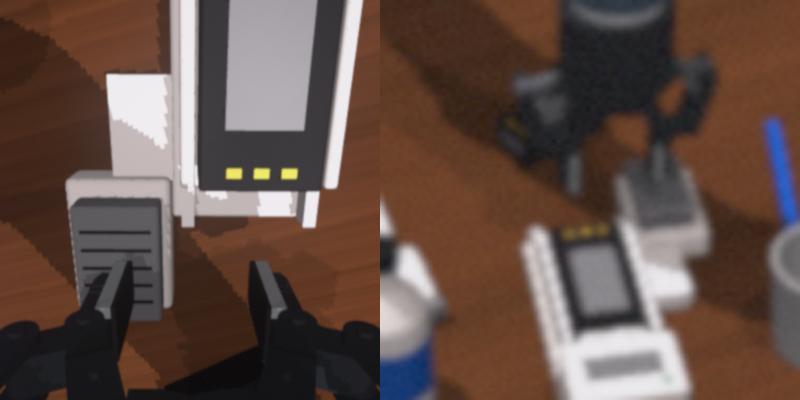

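The wrist half shows the left fingertip over the ribbed pad at (118,265). The right fingertip is at (265,265), in line with the middle of the battery's front (columns 198–325). The tips are at z ≈ 0.056.

Call:
{"method": "jog_arm", "body": {
  "series": [
    [0,0,6,0,0,0,0.18],
    [0,0,4,0,0,0,0.18],
    [0,0,3,0,0,0,0.18],
    [0,0,0,0,0,0,0.18]
  ]
}}

```text
time_s: 5.05
tcp_pos: [0.5258, 0.0913, 0.0058]
tool_rot: [[0.968, -0.251, 0.0], [-0.251, -0.968, -0.0], [0.0, 0.0, -1.0]]
force: [-0.6, -0.6, 2.1]
width: 0.59
grasp_force: 1.0
```

Call:
{"method": "jog_arm", "body": {
  "series": [
    [0,0,2,0,0,0,0.18],
    [0,0,2,0,0,0,0.18],
    [0,0,2,0,0,0,0.18]
  ]
}}

```text
time_s: 5.42
tcp_pos: [0.5258, 0.0913, -0.0003]
tool_rot: [[0.968, -0.251, 0.0], [-0.251, -0.968, 0.0], [0.0, -0.0, -1.0]]
force: [-0.8, -1.1, 2.3]
width: 0.592
grasp_force: 1.5
```

Call:
{"method": "jog_arm", "body": {
  "series": [
    [0,0,2,0,0,0,0.18],
    [0,0,2,0,0,0,0.18],
    [0,0,0,0,0,0,0.18]
  ]
}}

```text
time_s: 5.8
tcp_pos: [0.526, 0.0915, -0.0021]
tool_rot: [[0.968, -0.251, -0.0], [-0.251, -0.968, -0.001], [0.0, 0.001, -1.0]]
force: [-6.8, -2.5, 18.6]
width: 0.589
grasp_force: 9.5
```

Call:
{"method": "jog_arm", "body": {
  "series": [
    [0,0,2,0,0,0,0.18],
    [0,0,0,0,0,0,0.18]
  ]
}}

```text
time_s: 6.05
tcp_pos: [0.526, 0.0917, -0.0025]
tool_rot: [[0.968, -0.251, -0.0], [-0.251, -0.968, -0.002], [0.0, 0.002, -1.0]]
force: [-10.4, -3.5, 30.7]
width: 0.59
grasp_force: 17.2
```

Call:
{"method": "jog_arm", "body": {
  "series": [
    [0,0,-2,0,0,0,0.18],
    [0,0,0,0,0,0,0.18],
    [0,0,0,0,0,0,0.18],
    [0,0,0,0,0,0,0.18]
  ]
}}

```text
time_s: 6.55
tcp_pos: [0.5258, 0.0915, -0.0022]
tool_rot: [[0.968, -0.252, -0.0], [-0.252, -0.968, -0.001], [-0.0, 0.001, -1.0]]
force: [-7.1, -1.2, 18.0]
width: 0.592
grasp_force: 12.2
```

```bash
python3 - <<'E'
from h import *
i,d=grab_frame('wrist'); j,ds=grab_frame('scene'); o=monitor.get_obs(); print(o['tcp_pos'],o['force'],o['moment'],o['grasp_force'])
c=calibration('wrist'); M=c['mount']
t=lambda u,v:(M@np.append(world('wrist',u,v,d[v,u],c,np.eye(4)),1))[:3]*1000
for u,v in((225,240),(215,260),(390,200),(390,180),(390,220),(390,250)): print(u,v,t(u,v).round(1))
o=np.hstack([i[:,130:510],cv2.resize(j[140:240,285:385],(420,400),interpolation=cv2.INTER_CUBIC)]); cv2.imwrite('pics/w5.png',o)
E
```

```text
[ 0.52582538  0.09159124 -0.00216217] [-6.30411751 -1.88454029 19.07785521] [ 0.06461169  1.32108553 -0.12651614] 12.21814380143769
225 240 [ 18.9 -40.1 -34.7]
215 260 [  9.6 -45.1 -34.9]
390 200 [ 43.2  24.5 -54.9]
390 180 [ 50.5  24.  -55.4]
390 220 [ 35.6  25.  -54.5]
390 250 [ 24.1  25.6 -55.1]
```

View pics/w5.png

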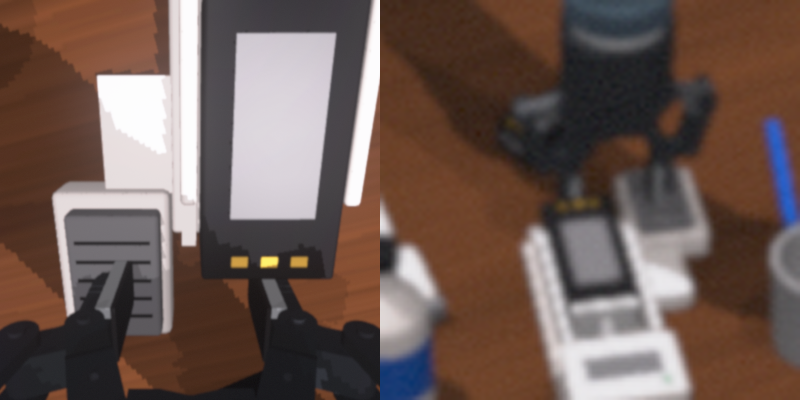

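The battery has slid out and its front top edge (row 278, columns 203–333 of the wrist half) rests against the right finger at (265,285). That is about 29 mm out. The left finger holds the key down at about 32.6 mm.

Call:
{"method": "jog_arm", "body": {
  "series": [
    [0,0,0,0,0,0,0.18],
    [0,0,0,0,0,0,0.18],
    [0,0,0,0,0,0,0.18],
    [0,0,0,0,0,0,0.18]
  ]
}}

```text
time_s: 7.15
tcp_pos: [0.5258, 0.0916, -0.0022]
tool_rot: [[0.968, -0.252, -0.0], [-0.252, -0.968, -0.001], [-0.0, 0.001, -1.0]]
force: [-6.2, -2.1, 18.7]
width: 0.59
grasp_force: 12.2
```

```bash
python3 - <<'E'
from h import *
o=monitor.get_obs(); print(o['tcp_pos'],o['force'],abs(o['qvel']).max(),o['grasp_force'])
if o['force'][2]>10 and np.hypot(*o['force'][:2])>2: print(workorder.job_done())
E
```

```text
[ 0.52583048  0.0915829  -0.00217008] [-6.16110483 -2.14604422 18.72517777] 0.11428231215874995 12.221365674049594
the job is handed in; nothing more can be done
None
```

I handed the job in with one finger holding the key down (top at about 32.6 mm, pressed with about 19 N) and the other holding the battery about 29 mm out; the hand-in call returned no pass or fail verdict.

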